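# Seat and clamp a socket adapter in a bench programmer

### The job

Fit the larger socket adapter, the one with two notches in its edge, into the recess in the sloping face of the bench programmer: set it in with its notches towards the two keys and shuffle it about gently, without forcing it, until the notches find the keys and it drops fully home, flush with the face. Only then turn the T-handle of the clamp clockwise as far as it goes, so that its arm lies over the adapter's edge. Leave the other things on the desk where they are.

Things in the scene. Friction and masses are not known exactly. Their poses are not given: they have to be found in the camera images.
- programmer: The bench programmer, fixed to the desk: a grey wedge 158 mm wide, 145 mm from front to back and 110 mm high at the back. Its aluminium deck rises at 30 degrees from its front (-x side) to its back and holds a recess. Origin on the desk under the recess's centre; x level towards its back, y to its left, z up.
- recess: The open recess in the deck, fixed. Origin at the centre of its floor, 55 mm above the desk; x up the slope, y to the left, z square out of the deck (30 degrees from vertical, leaning to the programmer's front). It is 96 mm along x, 122 mm along y, 12 mm deep; the deck round it (x -62 to 90, y -79 to 79 mm) is at z = 12 mm. It holds only two keys. The seated adapter's axes are parallel to these.
- upper_slot (a point): Middle of the upper key's slot, on the recess's floor at its upper wall (fixed; x = 40.5, y = -26 mm in the recess's frame). The steel key, 16 mm wide along y, 7 mm high, x 33 to 48 mm, is screwed fast there up to 4 mm to either side along y; how far is not reported and must be felt.
- left_slot (a point): Middle of the left key's slot, on the recess's floor at its left wall (fixed; x = -14, y = 53.5 mm in the recess's frame). The steel key, 16 mm wide along x, 7 mm high, y 46 to 61 mm, is screwed fast there up to 4 mm to either side along x; how far is not reported and must be felt.
- adapter: The larger socket adapter, loose, 0.2 to 0.3 kg, flat on the desk: aluminium plate 84 (x) by 110 (y) by 12 mm (z), black socket block on its middle. Origin: centre of the underside. Notches 19 mm wide and 16 mm deep, right through: one in the +x edge at y = -26 mm, one in the +y edge at x = -14 mm. In the recess it has 6 mm of play each way and rides 7 mm high until its notches meet the keys.
- socket (a point): The grip point on the adapter's black socket block, 34 mm above the adapter's underside: the block is 54 mm along the adapter's x and 26 mm along its y (sides at y = -13 and 13 mm) and stands from z = 12 to 46 mm. With 1.5 mm of play each way, the notches pass over the keys and the plate drops to the recess's floor, flush with the deck.
- clamp (a joint): Swing clamp above the recess; axis square to the deck at x = 68, y = 28 mm of the recess's frame. At 0 its arm points right (-y), clear of the recess; grows clockwise seen from above the deck to its stop at 1.55 rad, the arm then pointing down the slope 2.5 mm over a seated adapter (a proud one blocks it). Arm 12 mm wide, 40 mm long from the axis. Friction 0.05 N m; stays where it is left.
- clamp_handle (a point): Centre of the clamp's black T-handle, on its axis, 71 mm from the plane of the recess's floor: a bar 46 mm long along the point's y, 12 mm thick along its x, 22 mm high along its z (square to the deck), on a post 14 mm thick. It turns with the clamp; the arm points to its -y. At joint 0 its axes are the recess's.
- spare_adapter: The smaller socket adapter, not needed: plate 62 x 88 x 12 mm without notches, socket block 40 x 24 mm and 26 mm high. Origin at the centre of the underside.
- meter: Hand-held meter lying on the desk, 135 x 68 x 33 mm, a bystander. Origin under its centre.
- driver_orange: Screwdriver lying on the desk, 182 mm long along its x, 15 mm thick, a bystander. Origin under its centre.
- caliper: Caliper lying near the desk's front edge, 160 mm long along its x, 56 mm wide, 13 mm thick, a bystander. Origin under its centre.
- flush_cutters: Side cutters lying on the desk, 144 mm long along x, 48 mm wide, 12 mm thick, a bystander. Origin under its centre.
- usb_dongle: Small plug-in adapter with a plug at one end, lying on the desk, 68 x 30 x 12 mm, a bystander. Origin under its centre.
- heat_sink: Finned heat sink on the desk, 45 x 45 x 22 mm, a bystander. Origin under its centre.
- solder_spool: Spool of solder wire standing towards the back of the desk, 56 x 72 x 35 mm, a bystander. Origin under its centre.

How it is judged:
By the outcome, as a careful person would: the job done as asked, in the order asked, and still so for the second after the job is handed in, with the robot touching nothing.
It also fails if it takes over 72 s, if anything falls off the work surface, if the arm or the gripper's body presses on something with over 40 N, if the wrist force passes 120 N, or if a joint passes its speed limit or range.

### The arm

A 7-joint arm with a two-finger parallel gripper is mounted at the origin on a cart in front of the work surface, level with it; the furniture and walls round the work are solid. World frame = base frame: x ahead of the robot, y to its left, z up, the work surface at z = 0. Lengths are in mm, angles in rad, forces in N, time in s.
With the tool pointing down it reaches from about 425 to 825 mm from the base axis. Payload 3.6 kg.
Tool frame: the origin (TCP) lies at the very end of the fingers, on their centre line; the grasp point (between the pads) lies 19 mm behind it; z points along the fingers, y is the line along which they close (so a half turn about z gives the same grasp; the last joint's range is limited). The gripper opens to 93 mm and grips with 3 to 60 N. Pads are 15 mm wide; open, the fingers measure 128 mm over their backs; the gripper's body (75 mm by 188 mm) begins 65 mm behind the grasp point.
Start: joints at [1.115, 0.615, -0.013, 1.423, 0.008, 1.103, -0.04], TCP at [270.855, -590.846, 218.64] pointing down, gripper open.
Joint ranges: [-3.12, 3.12], [-0.3, 2.06], [-1.34, 1.32], [0.26, 2.42], [-1.36, 4.5], [0.01, 1.98], [-2.84, 2.84]. Speed limits (rad/s): [2.79, 2.79, 3.14, 3.14, 3.14, 3.14, 3.14].

### API

Orientations are given as a unit quaternion [w, x, y, z].
In Python, from station import arm gives the robot as it stands.
- The arm moves only by the shell command python3 -m handwheel 'ROWS' [OPENING] [FORCE]. ROWS is JSON, a list of rows, each an object with "dp": the shift along the world's x, y, z in mm, a list of three; "roll": the turn about the world's z in rad. A call has 1 to 5 rows; each row is the pose to reach, as a shift and turn from the pose commanded when the call began; what a row does not reach only later rows make up. A row lasts 1/10 s, in which the tool goes at most 50 mm and 8.59 degrees, less where a joint would pass 70% of its speed; a pose out of reach is approached as far as the arm can. A call with a gripper value outside its range is refused whole. OPENING is the closure, from 0 (fully open) to 1 (shut), set as the call begins (- or left out, the last holds). The fingers move at their own pace and stop on an object; FORCE is the grip in N (left out, the last holds). Time passes only in rows, so rows that repeat a pose let the fingers close. It gives the time, the measured TCP pose, the force, the opening and the grip force at its end, in the units of the state.
- arm.get_state(): the state, without advancing time (a new reading comes with each control period).
- arm.read_camera(name): name is "scene" or "side" or "wrist"; returns (picture, depth): 400x640x3 uint8, red, green, blue; 400x640 float32, mm along the optical axis (not along the pixel's ray), 0 where there is no reading.
- arm.camera_params(name): a dict with "fx", "fy", "cx", "cy" (pixels), "world_from_camera" (4x4, takes a point from camera to world coordinates); the wrist camera has in their place "hand_eye" (4x4, takes a point from camera to tool coordinates, whose origin is the TCP and whose axes are the flange's). Camera axes: x right, y up, looking along -z (the intrinsics and any distortion apply to the point x, -y, -z); pixel columns grow to the right and rows downward; lengths in mm; the calibration is good to about 2 mm. A picture is of the moment at which its call begins: read the wrist's pose just before it. camera_params takes no time and is no camera call.
- arm.hand_in(): hands the job in; it is judged then, once.
The state is a dict: "time": time; "joint_pos": joint angles; "joint_velocities": joint speeds; "joint_efforts": joint torques, N m; "eef_pos": TCP position; "tcp_rot": TCP orientation; "contact_force": force on the tool from outside, world axes, zero at the start; "moment": the same for the moment, N m; "finger_gap": opening from 0.0 (shut) to 1.0 (fully open); "gripper_force": force on a finger pad.
Only numpy, scipy, OpenCV 4.12 (cv2) and the standard library are available. Lean on these libraries where they do the work, as an engineer would, in place of code of your own. Each camera call takes 0.05 s, during which the arm holds its last target. There are 200 camera calls.

## Working session

There is one attempt and no reset: what is moved stays moved. The work goes in short steps, Python scripts to look and compute and a shell command to move; the robot and the scene stay as the last step left them, time stands still between calls to the robot, and variables do not carry over. Pictures are saved under pics/ and viewed, at most 10 in all, crops included, and the job is handed in when it is done.

```bash
mkdir -p pics; cat > h.py <<'E'
import numpy as np, cv2
from station import arm
from scipy.spatial.transform import Rotation as R
def grab(name,fn):
    s=arm.get_state(); p,d=arm.read_camera(name); c=arm.camera_params(name)
    if name=="wrist":
        q=s["tcp_rot"]; T=np.eye(4); T[:3,:3]=R.from_quat([q[1],q[2],q[3],q[0]]).as_matrix(); T[:3,3]=s["eef_pos"]
        W=T@np.array(c["hand_eye"])
    else: W=np.array(c["world_from_camera"])
    K=np.array([c["fx"],c["fy"],c["cx"],c["cy"]])
    np.savez(fn,p=p,d=d,W=W,K=K); cv2.imwrite(f"pics/{fn}.png",p[:,:,::-1])
    return s
def cloud(fn):
    z=np.load(fn+".npz"); d=z["d"]; K=z["K"]; v,u=np.mgrid[0:400,0:640]
    P=np.stack([(u-K[2])/K[0]*d,-(v-K[3])/K[1]*d,-d,np.ones_like(d)],-1)@z["W"].T
    P=P[...,:3]; P[d==0]=np.nan; return P
def at(fn,pts):
    P=cloud(fn)
    for u,v in pts: print((u,v),np.nanmedian(P[v-1:v+2,u-1:u+2].reshape(-1,3),0).round(1))
E
python3 - <<'E'
from h import *
print(arm.camera_params("scene")); s=grab("scene","scene0"); grab("side","side0")
print(s)
E
```

```text
{'fx': 408.34150314618927, 'fy': 408.34150314618927, 'cx': 323.38555234927867, 'cy': 202.39263038292592, 'world_from_camera': array([[-7.48889654e-01,  4.12240551e-01, -5.18866085e-01,
        -1.06124301e+02],
       [-6.62597062e-01, -4.79231869e-01,  5.75588351e-01,
         7.34752052e+02],
       [-1.13763052e-02,  7.74851304e-01,  6.32041167e-01,
         9.30266260e+02],
       [ 0.00000000e+00,  0.00000000e+00,  0.00000000e+00,
         1.00000000e+00]])}
{'time': 0.0, 'joint_pos': array([ 1.11449723,  0.61590747, -0.01261221,  1.42488361,  0.00812986,
        1.10339813, -0.04037697]), 'joint_velocities': array([-3.44754859e-05,  5.99908146e-05,  1.70277391e-03,  4.43658813e-05,
       -7.23130472e-04, -6.13033907e-04, -2.23731820e-03]), 'joint_efforts': array([ 2.25911151e-05, -4.58936083e+01,  2.09071627e-01, -1.65743494e+01,
       -6.11052406e-02,  2.04693165e-02,  2.30089026e-04]), 'eef_pos': array([ 270.51730949, -590.16648404,  217.4938916 ]), 'tcp_rot': array([-1.23625162e-03,  9.76986415e-01,  2.13297736e-01, -3.03352927e-04]), 'contact_force': array([0.48716156, 0.91931985, 0.10500598]), 'moment': array([-0.03076736,  0.01279718, -0.02425205]), 'gripper_force': 0.0, 'finger_gap': 1.0032359045576027}
```

View pics/scene0.png

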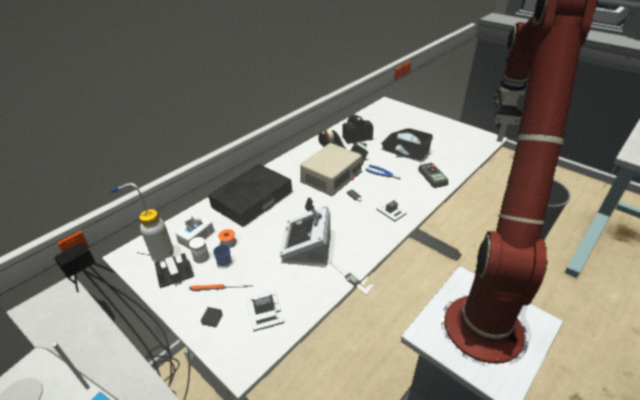

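View pics/side0.png

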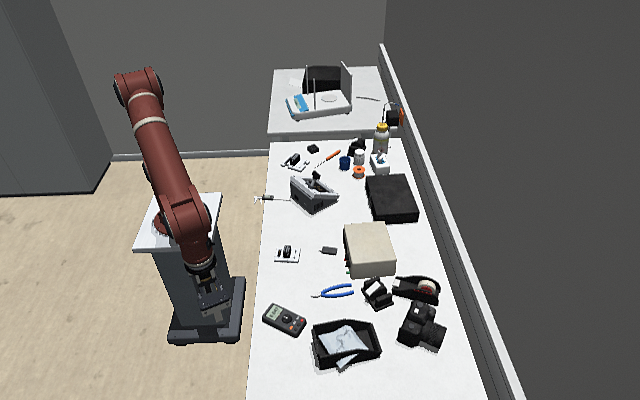

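```bash
python3 - <<'E'
from h import *
at("scene0",[(265,310),(262,300),(306,235),(311,204),(392,208),(207,287),(353,281)])
at("side0",[(294,158),(285,253),(312,190),(315,176)])
P=cloud("scene0")
z=np.load("scene0.npz")
im=cv2.resize(z["p"][190:340,180:400],None,fx=3.6,fy=3.6,interpolation=cv2.INTER_CUBIC)
cv2.imwrite("pics/crop0.png",im[:,:,::-1])
E
```

```text
(265, 310) [458.1 348.5  19.8]
(262, 300) [472.2 342.7  45.3]
(306, 235) [539.5  98.7  65.8]
(311, 204) [559.4  52.2 147.5]
(392, 208) [ 435.5 -216.6   29. ]
(207, 287) [648.1 400.4  10.9]
(353, 281) [346.7 111.1  10.7]
(294, 158) [469.7 323.8  47.9]
(285, 253) [ 441.6 -247.8   37.7]
(312, 190) [547.2  18.5 105. ]
(315, 176) [561.3  49.6 150.9]
```

View pics/crop0.png

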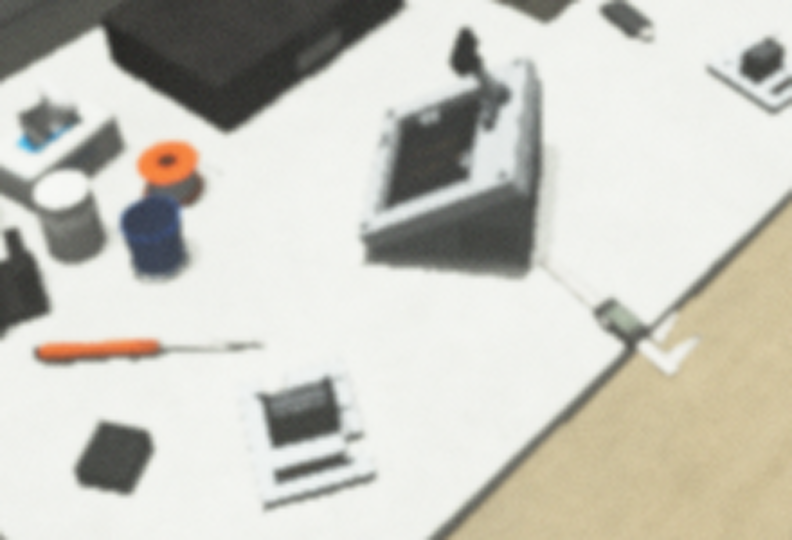

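```bash
python3 - <<'E'
from h import *
for f in ("scene0","side0"):
    P=cloud(f)
    # local normals
    gx=np.roll(P,-2,1)-np.roll(P,2,1); gy=np.roll(P,-2,0)-np.roll(P,2,0)
    n=np.cross(gx,gy); n/=np.linalg.norm(n,axis=-1,keepdims=True); n*=np.sign(n[...,2:])
    box=(abs(P[...,0]-550)<120)&(abs(P[...,1]-50)<130)&(P[...,2]>15)
    m=box&(abs(n[...,2]-.866)<.06)
    Q=P[m]; nm=np.median(n[m],0); print(f,m.sum(),nm, "yaw of +x",np.degrees(np.arctan2(-nm[1],-nm[0])))
    print(np.percentile(Q,[3,50,97],axis=0).round())
    hh=P[box&(P[...,2]>125)]; print("handle",len(hh),hh.mean(0).round(1),hh.min(0).round(),hh.max(0).round())
    for nm_,c,lo,hi in (("block",(465,335),35,55),("plate",(465,335),7,18)):
        b=(np.hypot(P[...,0]-c[0],P[...,1]-c[1])<95)&(P[...,2]>lo)&(P[...,2]<hi)
        q=P[b]; r=cv2.minAreaRect(q[:,:2].astype(np.float32)); print(nm_,len(q),r,q.mean(0).round(1))
E
```

```text
scene0 532 [0.38838296 0.22576773 0.86397395] yaw of +x -149.83048380557713
[[483.  15.  32.]
 [558.  91.  61.]
 [629. 168. 108.]]
handle 111 [557.7  60.7 149. ] [543.  39. 125.] [581.  82. 162.]
block 204 ((465.73211669921875, 338.4797058105469), (64.58538055419922, 28.005516052246094), 57.2503547668457) [467.2 343.1  43.9]
plate 711 ((469.1846923828125, 342.585205078125), (83.91230010986328, 113.25794219970703), 59.236331939697266) [460.3 350.1  11. ]
side0 214 [0.23070345 0.3698756  0.86056253] yaw of +x -121.95313279251559
[[481.   2.  37.]
 [555.  87.  83.]
 [626. 146. 118.]]
handle 75 [561.5  50.6 151. ] [544.  35. 125.] [581.  74. 168.]
block 58 ((469.5628967285156, 335.6903381347656), (65.45294189453125, 28.3808536529541), 62.51861572265625) [472.2 336.4  45.2]
plate 193 ((467.8546447753906, 331.7862548828125), (174.93429565429688, 148.25877380371094), 49.92125701904297) [471.4 331.2  12.8]
```

```bash
python3 -m handwheel '[{"dp":[30,40,0],"roll":0.1},{"dp":[60,80,0],"roll":0.2},{"dp":[90,120,10],"roll":0.3},{"dp":[120,155,20],"roll":0.3},{"dp":[145,195,30],"roll":0.3}]'
python3 -m handwheel '[{"dp":[20,42,10],"roll":0},{"dp":[40,84,20],"roll":0},{"dp":[55,130,30],"roll":0},{"dp":[65,175,40],"roll":0},{"dp":[75,220,50],"roll":0}]'
python3 -m handwheel '[{"dp":[0,45,10],"roll":0},{"dp":[0,90,20],"roll":0},{"dp":[0,135,30],"roll":0},{"dp":[0,180,40],"roll":0},{"dp":[0,225,50],"roll":0}]'
python3 -c "
from h import *
print(arm.camera_params('wrist'))
print(arm.get_state()['joint_pos'])"
```

```text
time: 0.6
eef_pos: [417.1, -394.1, 248.5]
tcp_rot: [-0.0, 0.934, 0.357, 0.0]
contact_force: [0.6, -0.5, 0.1]
finger_gap: 0.998
gripper_force: 0.0
time: 1.1
eef_pos: [490.8, -173.8, 298.6]
tcp_rot: [-0.0, 0.934, 0.357, -0.0]
contact_force: [0.5, -0.8, 0.4]
finger_gap: 1.003
gripper_force: 0.0
time: 1.6
eef_pos: [490.2, 50.8, 348.8]
tcp_rot: [0.0, 0.934, 0.357, -0.0]
contact_force: [0.8, 0.0, 0.2]
finger_gap: 1.004
gripper_force: 0.0
{'fx': 346.4036720640347, 'fy': 346.4036720640347, 'cx': 321.1261941691588, 'cy': 201.80068103783623, 'hand_eye': array([[-3.12238334e-04,  9.55635956e-01,  2.94550203e-01,
         8.20622456e+01],
       [ 9.99999749e-01,  4.85620877e-04, -5.15492823e-04,
        -9.51583325e-01],
       [-6.35663205e-04,  2.94549968e-01, -9.55635868e-01,
        -1.64352494e+02],
       [ 0.00000000e+00,  0.00000000e+00,  0.00000000e+00,
         1.00000000e+00]])}
[ 0.05695482  0.26804613 -0.27315672  1.63600331  0.07552863  1.2485901
 -1.07202669]
```

```bash
python3 -c "
from h import *
grab('wrist','w1')"
```

```text
(no output)
```

View pics/w1.png

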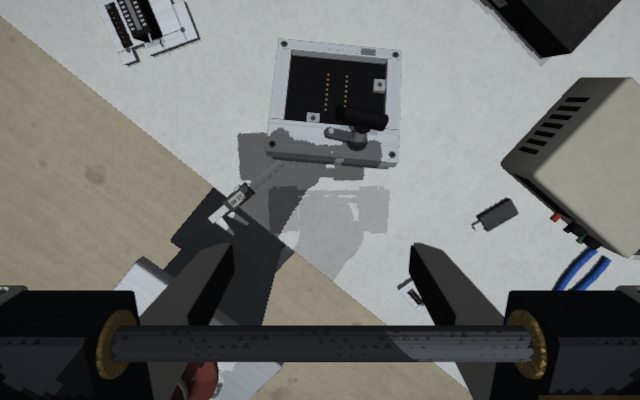

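```bash
python3 -m handwheel '[{"dp":[20,18,-25],"roll":0},{"dp":[35,32,-55],"roll":0},{"dp":[45,40,-85],"roll":0},{"dp":[45,40,-85],"roll":0}]'
python3 -c "
from h import *
grab('wrist','w2')
z=np.load('w2.npz')['p']
im=cv2.resize(z[0:240,200:520],None,fx=2.5,fy=2.5,interpolation=cv2.INTER_CUBIC)
cv2.imwrite('pics/w2c.png',im[:,:,::-1])"
```

```text
time: 2.05
eef_pos: [533.6, 89.5, 259.1]
tcp_rot: [-0.001, 0.934, 0.358, -0.005]
contact_force: [-1.0, -0.0, 0.6]
finger_gap: 1.004
gripper_force: 0.0
```

View pics/w2c.png

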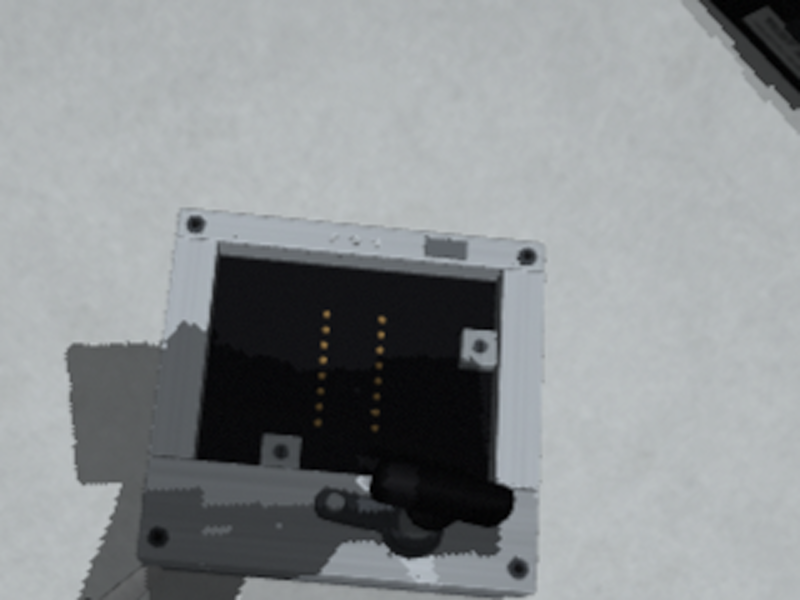

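```bash
cat > prog.py <<'E'
from h import *
from scipy.optimize import least_squares
def frame(yaw,X,Y):
    c,s=np.cos(yaw),np.sin(yaw); Rz=np.array([[c,-s,0],[s,c,0],[0,0,1]])
    a=np.radians(30); Ry=np.array([[np.cos(a),0,-np.sin(a)],[0,1,0],[np.sin(a),0,np.cos(a)]])
    return Rz@Ry, np.array([X,Y,55.])
def proj(W,K,P):
    q=(np.c_[P,np.ones(len(P))]@np.linalg.inv(W).T)
    return np.c_[K[2]+K[0]*q[:,0]/-q[:,2],K[3]-K[1]*q[:,1]/-q[:,2]]
E
python3 - <<'E'
from prog import *
z=np.load("w2.npz"); W,K=z["W"],z["K"]
obj=np.array([[-62,-79,12],[-62,79,12],[-48,-61,12],[-48,61,12],[48,-61,12],[90,-79,12],[90,79,12]],float)
px=np.array([[180,209],[546,241],[218,241],[503,270],[195,457],[140,563],[536,596]],float)/2.5+[200,0]
def model(p,o):
    F,t=frame(*p[:3]); Wc=W.copy(); Wc[:3,:3]=W[:3,:3]@R.from_rotvec(list(p[3:5])+[0]).as_matrix()
    return proj(Wc,K,o@F.T+t)
f=lambda p:np.r_[(model(p,obj)-px).ravel(),np.array(p[3:5])/0.005]
r=least_squares(f,[np.radians(-140),560,89,0,0]); p=r.x
print("yaw",np.degrees(p[0]),p[1:]); print((model(p,obj)-px).round(2).tolist())
ku=np.array([[262,434],[301,436]])/2.5+[200,0]; kl=np.array([[463,328],[460,368]])/2.5+[200,0]
g=lambda a:(model(p,np.array([[33,-26+a[0]-8,7],[33,-26+a[0]+8,7]]))-ku).ravel()
h=lambda a:(model(p,np.array([[-14+a[0]-8,46,7],[-14+a[0]+8,46,7]]))-kl).ravel()
for q in (g,h): s=least_squares(q,[0]); print("key off",s.x,s.fun.round(2))
F,t=frame(*p[:3]); print("handle",F@[68,28,71]+t)
np.save("prog.npy",p[:3])
P=cloud("w2"); at("w2",[(365,197)])
E
```

```text
yaw -143.17291448169001 [ 5.65003443e+02  9.18109683e+01 -2.35966105e-03 -1.36873707e-03]
[[-0.41, -0.53], [0.47, 0.57], [-0.0, 0.24], [0.65, -0.63], [-0.47, 1.56], [-1.66, -0.67], [1.49, -0.19]]
key off [-1.20346608] [-0.05  0.08 -0.02  0.67]
key off [1.54770965] [ 0.57  0.94  1.17 -0.85]
handle [563.06443746  55.3785705  150.48780367]
(365, 197) [558.8  67.  158.7]
```

```bash
python3 -m handwheel '[{"dp":[-12,46,0],"roll":0.07},{"dp":[-24,92,0],"roll":0.14},{"dp":[-36,138,0],"roll":0.21},{"dp":[-50,184,0],"roll":0.28},{"dp":[-60,228,0],"roll":0.28}]'
python3 -m handwheel '[{"dp":[-6,20,-20],"roll":0},{"dp":[-6,20,-20],"roll":0}]'
python3 -c "
from h import *
print(arm.get_state()['joint_pos'].round(2))
grab('wrist','w3')
z=np.load('w3.npz')['p']
im=cv2.resize(z[40:280,160:480],None,fx=2.5,fy=2.5,interpolation=cv2.INTER_CUBIC)
cv2.imwrite('pics/w3c.png',im[:,:,::-1])"
```

```text
time: 2.6
eef_pos: [475.6, 318.3, 266.2]
tcp_rot: [0.0, 0.875, 0.484, 0.002]
contact_force: [0.7, -1.4, 0.5]
finger_gap: 1.001
gripper_force: 0.0
time: 2.8
eef_pos: [467.1, 340.0, 243.7]
tcp_rot: [-0.001, 0.874, 0.487, -0.001]
contact_force: [-0.1, -0.4, 0.4]
finger_gap: 1.002
gripper_force: 0.0
[-0.42  0.5  -0.38  1.6   0.2   1.08 -1.41]
```

View pics/w3c.png

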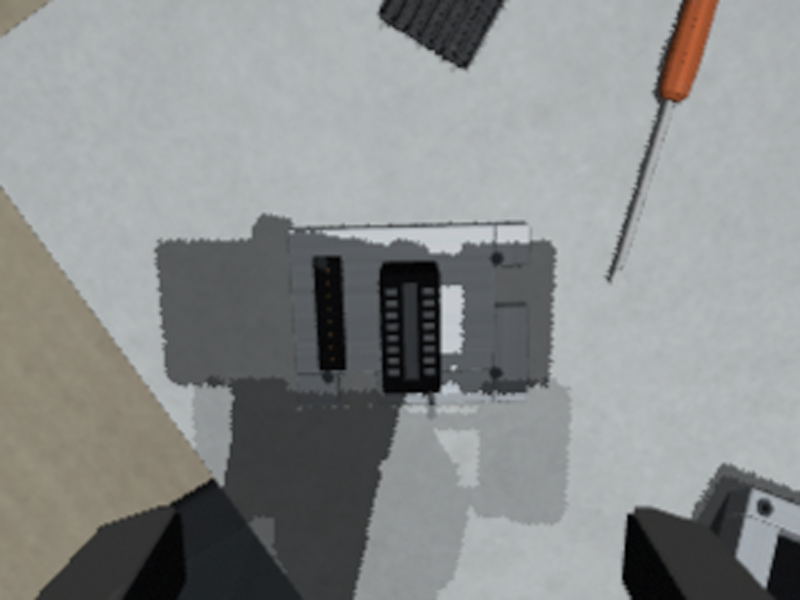

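```bash
python3 - <<'E'
from prog import *
z=np.load("w3.npz"); W,K=z["W"],z["K"]
def ray(px,h):
    u,v=np.array(px)/2.5+[160,40]; d=W[:3,:3]@[(u-K[2])/K[0],-(v-K[3])/K[1],-1]; o=W[:3,3]
    return (o+d*(h-o[2])/d[2])[:2]
b=[ray(p,46) for p in ((380,263),(440,263),(440,392),(382,392))]
print("block",np.round(b,1).tolist(),np.mean(b,0))
ang=lambda a,c:np.degrees(np.arctan2(*(c-a)[::-1]))
print("long",ang(b[0],b[3]),ang(b[1],b[2]))
t=[ray(p,12) for p in ((291,231),(528,222))]; print("plate y",t,ang(*t),np.linalg.norm(t[1]-t[0]))
P=cloud("w3"); 
m=(P[...,2]>39)&(P[...,2]<55)&(np.hypot(P[...,0]-467,P[...,1]-338)<60); q=P[m][:,:2].astype(np.float32); print(m.sum(),cv2.minAreaRect(q))
s=arm.get_state(); q=s["tcp_rot"]; print(s["eef_pos"],R.from_quat([q[1],q[2],q[3],q[0]]).as_matrix()[:,:2].T.round(3))
E
```

```text
block [[475.0, 373.1], [496.2, 359.9], [467.3, 311.9], [445.8, 325.3]] [471.07061606 342.54561765]
long -121.34479171654762 -121.0652938800645
plate y [array([445.23021403, 402.86040541]), array([537.99805358, 350.06923441])] -29.64280165006891 106.73696542431557
1218 ((467.0981140136719, 336.24755859375), (65.50077056884766, 25.769081115722656), 58.84529113769531)
[469.21629744 337.41160694 244.45921208] [[ 0.53   0.848 -0.   ]
 [ 0.848 -0.53   0.   ]]
```

```bash
python3 -m handwheel '[{"dp":[7.6,15.3,-45],"roll":0.02},{"dp":[7.6,15.3,-90],"roll":0.02},{"dp":[7.6,15.3,-135],"roll":0.02},{"dp":[7.6,15.3,-175],"roll":0.02},{"dp":[7.6,15.3,-200],"roll":0.02}]'
python3 -m handwheel '[{"dp":[0,0,-15],"roll":0},{"dp":[0,0,-25],"roll":0},{"dp":[0,0,-25],"roll":0}]'
python3 -m handwheel '[{"dp":[0,0,0],"roll":0},{"dp":[0,0,0],"roll":0},{"dp":[0,0,0],"roll":0},{"dp":[0,0,0],"roll":0},{"dp":[0,0,0],"roll":0}]' 1 25
python3 -m handwheel '[{"dp":[0,0,0],"roll":0},{"dp":[0,0,0],"roll":0},{"dp":[0,0,0],"roll":0}]'
```

```text
time: 3.35
eef_pos: [479.3, 348.6, 42.4]
tcp_rot: [0.002, 0.871, 0.491, -0.001]
contact_force: [-0.2, -0.6, 0.5]
finger_gap: 0.997
gripper_force: 0.0
time: 3.65
eef_pos: [478.4, 351.5, 18.9]
tcp_rot: [0.0, 0.871, 0.492, 0.0]
contact_force: [0.3, 0.1, -0.1]
finger_gap: 0.997
gripper_force: 0.0
time: 4.15
eef_pos: [477.6, 352.6, 19.0]
tcp_rot: [-0.0, 0.87, 0.493, 0.0]
contact_force: [-0.0, -0.1, -0.2]
finger_gap: 0.617
gripper_force: 0.0
time: 4.45
eef_pos: [477.4, 352.4, 18.6]
tcp_rot: [-0.0, 0.87, 0.492, -0.0]
contact_force: [0.1, -0.7, -0.7]
finger_gap: 0.36
gripper_force: 0.0
```

```bash
python3 -m handwheel '[{"dp":[0,0,0],"roll":0},{"dp":[0,0,0],"roll":0},{"dp":[0,0,0],"roll":0}]'
python3 -m handwheel '[{"dp":[0,0,15],"roll":0},{"dp":[0,0,50],"roll":0},{"dp":[0,0,90],"roll":-0.1},{"dp":[0,0,130],"roll":-0.2},{"dp":[0,0,170],"roll":-0.3}]'
python3 -c "
from h import *
grab('wrist','w4')"
```

```text
time: 4.75
eef_pos: [477.4, 352.5, 18.6]
tcp_rot: [-0.0, 0.87, 0.492, -0.0]
contact_force: [-0.3, 0.5, -0.3]
finger_gap: 0.278
gripper_force: 25.0
time: 5.25
eef_pos: [476.9, 352.2, 191.0]
tcp_rot: [-0.0, 0.935, 0.355, -0.0]
contact_force: [0.8, 0.4, -1.4]
finger_gap: 0.279
gripper_force: 25.0
```

View pics/w4.png

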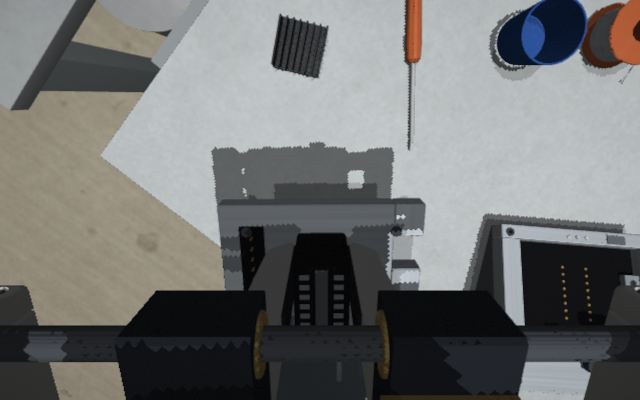

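```bash
cat > tool.py <<'E'
from h import *
def toolcloud(f):
    z=np.load(f+".npz"); H=np.array(arm.camera_params("wrist")["hand_eye"]); T=z["W"]@np.linalg.inv(H)
    P=cloud(f); return (P-T[:3,3])@T[:3,:3]
E
python3 - <<'E'
from tool import *
Q=toolcloud("w4")
for v in range(196,262,6): print(v,[Q[v,u].round(1).tolist() for u in (225,285,385)])
for u in (216,219,222,421,424,427): print(u,Q[204,u].round(1).tolist(),Q[220,u].round(1).tolist())
E
```

```text
196 [[-21.7, -104.1, 193.6], [-21.8, -39.6, 193.8], [-21.9, 68.0, 194.0]]
202 [[27.4, -52.2, 12.6], [27.5, -20.1, 12.3], [27.4, 33.3, 12.5]]
208 [[25.7, -51.1, 7.6], [25.2, -19.9, 9.0], [25.2, 32.8, 8.9]]
214 [[22.2, -51.5, 8.0], [21.7, -20.0, 9.3], [22.2, 32.8, 8.0]]
220 [[18.9, -51.7, 7.8], [18.9, -20.0, 7.8], [18.5, 33.1, 8.7]]
226 [[15.6, -51.9, 7.6], [15.1, -20.2, 8.9], [15.4, 33.1, 8.0]]
232 [[11.9, -52.3, 8.2], [12.1, -20.2, 7.8], [12.1, 33.2, 7.6]]
238 [[8.1, -52.9, 9.0], [8.3, -20.4, 8.5], [8.5, 33.5, 8.0]]
244 [[4.6, -53.2, 9.0], [8.6, -19.5, -0.1], [4.6, 33.9, 8.8]]
250 [[1.6, -53.1, 7.8], [8.8, -18.7, -7.7], [1.3, 34.0, 8.4]]
256 [[-2.2, -53.5, 8.2], [9.3, -18.0, -15.3], [-2.7, 34.3, 9.2]]
216 [-30.6, -114.5, 193.2] [-49.6, -116.7, 194.8]
219 [27.3, -54.6, 9.5] [18.8, -55.0, 8.2]
222 [27.9, -52.4, 7.4] [18.7, -53.4, 8.4]
421 [27.5, 51.4, 8.5] [18.6, 52.2, 8.6]
424 [27.5, 53.0, 8.5] [18.5, 53.9, 8.8]
427 [-30.3, 113.4, 191.9] [-49.0, 115.4, 192.9]
```

```bash
cat > tgt.py <<'E'
from prog import *
p=np.load("prog.npy"); F,t=frame(*p)
def tcp(a,b,c,g=(-14.5,0,38.5)): return F@(np.array([a,b,c],float)+g)+t-[0,0,19]
E
python3 - <<'E'
from tgt import *
print("ex,ey,n",F.T.round(3).tolist())
print("yaw now",np.degrees(2*np.arctan2(.355,.935)),"want",np.degrees(p[0])+180)
for q in ((-40,-18,12),(1.5,-1.2,0),(1.5,-1.2,7),(1.5,-1.2,20)): print(q,tcp(*q).round(1))
print(arm.get_state()["eef_pos"],arm.get_state()["contact_force"])
E
```

```text
ex,ey,n [[-0.693, -0.519, 0.5], [0.599, -0.8, 0.0], [0.4, 0.3, 0.866]]
yaw now 41.58145054882943 want 36.827085518309985
(-40, -18, 12) [612.2 149.6  52.5]
(1.5, -1.2, 0) [588.7 111.1  62.8]
(1.5, -1.2, 7) [591.5 113.2  68.9]
(1.5, -1.2, 20) [596.7 117.1  80.2]
[480.17704628 355.49405541 198.64037893] [0.58703751 1.41949283 2.93757919]
```

```bash
python3 -m handwheel '[{"dp":[24,-38,0],"roll":-0.04},{"dp":[50,-78,0],"roll":-0.083},{"dp":[78,-118,0],"roll":-0.083},{"dp":[104,-158,0],"roll":-0.083},{"dp":[125,-188,-10],"roll":-0.083}]'
python3 -m handwheel '[{"dp":[9.7,-14.9,-20],"roll":0},{"dp":[9.7,-14.9,-50],"roll":0},{"dp":[9.7,-14.9,-73.6],"roll":0},{"dp":[9.7,-14.9,-73.6],"roll":0}]'
python3 -m handwheel '[{"dp":[0,0,-8],"roll":0},{"dp":[0,0,-16],"roll":0},{"dp":[0,0,-24],"roll":0},{"dp":[0,0,-30],"roll":0},{"dp":[0,0,-30],"roll":0}]'
```

```text
time: 5.8
eef_pos: [604.9, 160.7, 180.4]
tcp_rot: [0.001, 0.949, 0.316, 0.002]
contact_force: [0.6, -0.0, -1.1]
finger_gap: 0.276
gripper_force: 25.0
time: 6.2
eef_pos: [609.0, 148.3, 101.8]
tcp_rot: [-0.0, 0.948, 0.318, -0.004]
contact_force: [-0.7, -0.0, -2.0]
finger_gap: 0.281
gripper_force: 25.0
time: 6.7
eef_pos: [613.6, 150.0, 75.6]
tcp_rot: [0.0, 0.948, 0.318, 0.002]
contact_force: [1.7, 0.3, 0.3]
finger_gap: 0.28
gripper_force: 25.0
```

```bash
python3 -m handwheel '[{"dp":[0,0,-4],"roll":0},{"dp":[0,0,-8],"roll":0},{"dp":[0,0,-12],"roll":0},{"dp":[0,0,-12],"roll":0}]'
python3 -m handwheel '[{"dp":[0,0,-4],"roll":0},{"dp":[0,0,-8],"roll":0},{"dp":[0,0,-11],"roll":0},{"dp":[0,0,-11],"roll":0}]'
python3 - <<'E'
from tool import *
grab("wrist","w5"); Q=toolcloud("w5"); 
for v in range(150,290,12): print(v,[Q[v,u].round(1).tolist() for u in (225,385,405)])
E
```

```text
time: 7.1
eef_pos: [615.8, 151.0, 64.3]
tcp_rot: [-0.0, 0.948, 0.317, 0.004]
contact_force: [5.9, 1.5, 2.9]
finger_gap: 0.274
gripper_force: 25.0
time: 7.5
eef_pos: [615.9, 151.1, 53.3]
tcp_rot: [-0.0, 0.948, 0.317, 0.005]
contact_force: [5.9, 2.7, 2.5]
finger_gap: 0.278
gripper_force: 25.0
150 [[48.6, -61.8, 55.6], [48.7, 39.6, 54.7], [48.5, 52.7, 56.4]]
162 [[40.9, -62.5, 55.7], [41.1, 40.0, 54.7], [41.1, 52.8, 54.7]]
174 [[33.1, -63.1, 55.7], [32.9, 40.8, 56.4], [33.0, 53.6, 55.8]]
186 [[25.0, -63.8, 55.7], [25.0, 41.0, 55.5], [24.9, 54.2, 55.8]]
198 [[17.0, -64.3, 55.2], [16.7, 41.6, 56.1], [17.0, 54.5, 54.8]]
210 [[8.8, -64.8, 54.5], [8.8, 41.7, 54.4], [8.6, 55.2, 54.9]]
222 [[14.6, -54.2, 16.3], [14.8, 34.5, 15.4], [15.1, 45.4, 14.7]]
234 [[9.1, -53.6, 12.1], [8.8, 34.4, 12.8], [8.8, 45.4, 12.8]]
246 [[3.5, -53.1, 8.7], [2.9, 34.2, 9.8], [-17.2, 56.9, 54.3]]
258 [[-2.8, -53.2, 6.9], [-2.6, 33.8, 6.4], [-26.3, 57.5, 54.3]]
270 [[-8.4, -52.8, 3.8], [8.6, 27.2, -28.0], [-16.7, 48.7, 19.1]]
282 [[-14.3, -52.6, 1.3], [8.8, 25.3, -38.5], [-15.2, 44.8, 2.8]]
```

```bash
python3 -m handwheel '[{"dp":[0,0,-4],"roll":0},{"dp":[0,0,-4],"roll":0},{"dp":[8,6,17],"roll":0},{"dp":[12,9,28.2],"roll":0},{"dp":[0,-10,28.2],"roll":0}]'
python3 -m handwheel '[{"dp":[-8,-12,0],"roll":0},{"dp":[-15.5,-22.5,0],"roll":0},{"dp":[-15.5,-22.5,0],"roll":0},{"dp":[-15.5,-22.5,0],"roll":0}]'
python3 - <<'E'
from tool import *
s=grab("wrist","w6"); print(s["eef_pos"]); Q=toolcloud("w6"); 
for v in range(222,290,12): print(v,[Q[v,u].round(1).tolist() for u in (225,385,405)])
E
```

```text
time: 8.05
eef_pos: [612.9, 144.3, 80.9]
tcp_rot: [-0.002, 0.947, 0.32, 0.002]
contact_force: [-0.2, 0.8, -1.3]
finger_gap: 0.279
gripper_force: 25.0
time: 8.45
eef_pos: [596.2, 117.3, 79.8]
tcp_rot: [-0.0, 0.948, 0.318, -0.0]
contact_force: [0.3, 0.6, -1.9]
finger_gap: 0.277
gripper_force: 25.0
[596.22128545 117.25813387  79.81105089]
222 [[14.4, -54.4, 16.8], [14.3, 34.8, 17.1], [14.3, 46.0, 17.0]]
234 [[8.7, -53.9, 13.2], [8.1, 34.7, 14.6], [8.4, 45.6, 13.7]]
246 [[2.9, -53.5, 10.1], [2.7, 34.3, 10.5], [2.4, 45.4, 11.0]]
258 [[-3.2, -53.4, 7.7], [-2.9, 34.0, 7.1], [-18.9, 53.5, 39.2]]
270 [[-8.4, -52.8, 3.7], [8.4, 27.3, -27.5], [-21.7, 51.2, 28.5]]
282 [[-13.7, -52.3, 0.3], [8.8, 25.3, -38.5], [-16.8, 45.5, 5.6]]
```

View pics/w6.png

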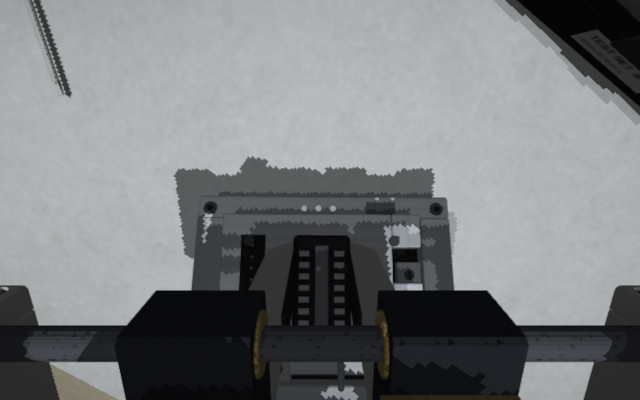

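```bash
python3 -m handwheel '[{"dp":[-2,-1.5,-4.3],"roll":0},{"dp":[-4,-3,-8.7],"roll":0},{"dp":[-5,-4,-11],"roll":0},{"dp":[-5,-4,-11],"roll":0}]'
python3 -m handwheel '[{"dp":[-1.5,-1,-3.2],"roll":0},{"dp":[-3,-2,-6.4],"roll":0},{"dp":[-3,-2,-6.4],"roll":0},{"dp":[-3,-2,-6.4],"roll":0}]'
cat > st.py <<'E'
from tgt import *
s=arm.get_state(); e=s["eef_pos"]; 
piv=F.T@(e+[0,0,19]-t); print("adapter abc",(piv-[-14.5,0,38.5]).round(1),"force rec",(F.T@s["contact_force"]).round(1),"moment",(F.T@s["moment"]).round(2),s["time"])
E
python3 st.py
```

```text
time: 8.9
eef_pos: [591.0, 112.8, 68.5]
tcp_rot: [-0.0, 0.948, 0.318, -0.001]
contact_force: [-0.5, 0.8, -1.4]
finger_gap: 0.281
gripper_force: 25.0
time: 9.3
eef_pos: [590.6, 112.9, 65.0]
tcp_rot: [-0.0, 0.948, 0.318, 0.003]
contact_force: [-0.7, 1.5, 6.8]
finger_gap: 0.28
gripper_force: 25.0
adapter abc [ 0.3 -1.5  3.2] force rec [ 3.1 -1.7  6. ] moment [0.01 0.07 0.06] 9.3
```

```bash
cat > plane.py <<'E'
import sys
from tool import *
from tgt import *
s=grab("wrist",sys.argv[1]); P=(cloud(sys.argv[1])-t)@F   # recess frame
Q=toolcloud(sys.argv[1])
# plate patches: left strip and mid strip between block and notch
m=np.zeros((400,640),bool); m[216:285,222:238]=1; m[216:262,362:386]=1
q=P[m]; q=q[np.isfinite(q).all(1)&(abs(q[:,2]-14)<9)]
A=np.c_[q[:,:2],np.ones(len(q))]; c,*_=np.linalg.lstsq(A,q[:,2],rcond=None)
r=q[:,2]-A@c; k=abs(r)<2; c,*_=np.linalg.lstsq(A[k],q[k,2],rcond=None)
print(k.sum(),"plate top: slope deg x,y",np.degrees(c[:2]).round(2),"n at x=-42,0,42",[(c[2]+c[0]*x).round(1) for x in(-42,0,42)])
d=P[200:204,225:420].reshape(-1,3); print("row200 med",np.nanmedian(d,0).round(1))
E
python3 plane.py w7; python3 -c "
import numpy as np,cv2
z=np.load('w7.npz')['p'][180:300,180:460]
cv2.imwrite('pics/w7c.png',cv2.resize(z,None,fx=2.85,fy=2.85,interpolation=cv2.INTER_CUBIC)[:,:,::-1])"
```

```text
1885 plate top: slope deg x,y [-0.62  0.72] n at x=-42,0,42 [np.float64(17.6), np.float64(17.1), np.float64(16.7)]
row200 med [-57.9  -1.9  11.3]
```

View pics/w7c.png

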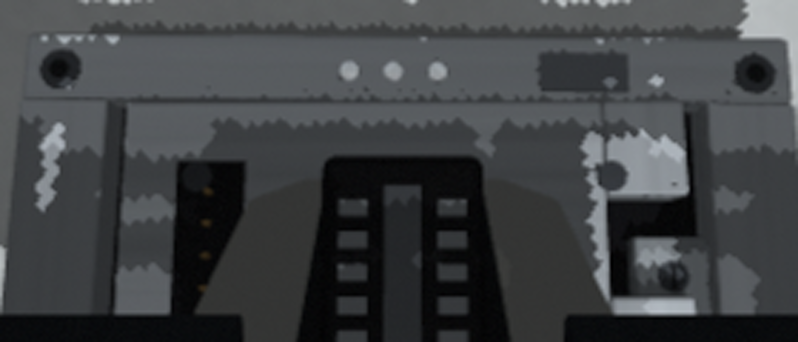

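```bash
cat > rayr.py <<'E'
from tgt import *
def rr(f,cx,cy,n,o=(180,180),sc=2.85):
    z=np.load(f+".npz"); W,K=z["W"],z["K"]; u,v=o[0]+cx/sc,o[1]+cy/sc
    d=F.T@(W[:3,:3]@[(u-K[2])/K[0],-(v-K[3])/K[1],-1]); q=F.T@(W[:3,3]-t); return (q+d*(n-q[2])/d[2]).round(1)
E
python3 - <<'E'
from rayr import *
for nm,x,y,n in (("lower wall edge(-48)",400,101,12),("lower rim outer(-62)",400,38,12),("left wall edge R(y-61)",106,150,12),("wall L (61)",710,150,12),("outer",28,60,12),("outer",788,60,12),
 ("plate y-55",123,150,19),("plate y55",686,150,19),("notch -x edge(-23.5+a)",640,198,19),("notch inner corner x",640,298,19),("key -x edge",640,238,7),("key inner y46",630,255,7),("notch inner y39",607,230,19)):
    print(nm,rr("w7",x,y,n))
E
```

```text
lower wall edge(-48) [-49.5  -2.8  12. ]
lower rim outer(-62) [-62.7  -2.9  12. ]
left wall edge R(y-61) [-39.3 -61.6  12. ]
wall L (61) [-39.8  59.3  12. ]
outer [-57.7 -78.8  12. ]
outer [-58.4  76.6  12. ]
plate y-55 [-38.3 -56.2  19. ]
plate y55 [-38.7  52.5  19. ]
notch -x edge(-23.5+a) [-29.5  43.1  19. ]
notch inner corner x [-10.9  42.1  19. ]
key -x edge [-22.6  45.6   7. ]
key inner y46 [-19.2  43.4   7. ]
notch inner y39 [-23.4  36.5  19. ]
```

```bash
sed -i 's/-\[-14.5,0,38.5\]/-[-9.5,0,35.6]/' st.py
python3 -m handwheel '[{"dp":[-0.7,-0.5,0.5],"roll":0},{"dp":[-1.4,-1,1],"roll":0},{"dp":[-2.1,-1.5,1.5],"roll":0},{"dp":[-2.8,-2.1,2],"roll":0}]'; python3 st.py
python3 -m handwheel '[{"dp":[-0.4,-0.3,0.3],"roll":0},{"dp":[-0.7,-0.5,0.5],"roll":0},{"dp":[-1.0,-0.8,0.8],"roll":0},{"dp":[-1.4,-1,1],"roll":0}]'; python3 st.py; python3 plane.py w8
```

```text
time: 9.75
eef_pos: [589.0, 111.1, 66.2]
tcp_rot: [-0.0, 0.948, 0.319, 0.004]
contact_force: [4.5, 3.7, 2.2]
finger_gap: 0.281
gripper_force: 25.0
adapter abc [-2.1 -1.   5.9] force rec [-3.9 -0.3  4.8] moment [0.25 1.29 0.18] 9.75
time: 10.15
eef_pos: [584.8, 108.0, 65.8]
tcp_rot: [-0.0, 0.948, 0.318, 0.0]
contact_force: [2.8, 2.3, -0.1]
finger_gap: 0.276
gripper_force: 27.0
adapter abc [ 2.3 -1.1  3. ] force rec [-3.2 -0.1  1.7] moment [ 0.09  0.59 -0.01] 10.15
1908 plate top: slope deg x,y [-0.5   0.34] n at x=-42,0,42 [np.float64(14.5), np.float64(14.2), np.float64(13.8)]
row200 med [-50.4  -1.5  10. ]
```

```bash
python3 -m handwheel '[{"dp":[-0.6,-0.5,-1.3],"roll":0},{"dp":[-1.2,-0.9,-2.6],"roll":0},{"dp":[-1.8,-1.4,-3.9],"roll":0},{"dp":[-2.4,-1.8,-5.2],"roll":0},{"dp":[-2.4,-1.8,-5.2],"roll":0}]'; python3 st.py; python3 plane.py w9;python3 -c "
import numpy as np,cv2
z=np.load('w9.npz')['p'][180:300,180:460]
cv2.imwrite('pics/w9c.png',cv2.resize(z,None,fx=2.85,fy=2.85,interpolation=cv2.INTER_CUBIC)[:,:,::-1])"
```

```text
time: 10.7
eef_pos: [585.4, 107.9, 62.6]
tcp_rot: [-0.0, 0.948, 0.318, 0.004]
contact_force: [6.3, 4.1, 5.4]
finger_gap: 0.277
gripper_force: 28.2
adapter abc [ 0.3 -0.7  0.4] force rec [-3.8  0.5  8.5] moment [-0.01  0.76  0.19] 10.7
1915 plate top: slope deg x,y [-0.46  0.18] n at x=-42,0,42 [np.float64(12.0), np.float64(11.6), np.float64(11.3)]
row200 med [-51.6  -1.1  11. ]
```

View pics/w9c.png

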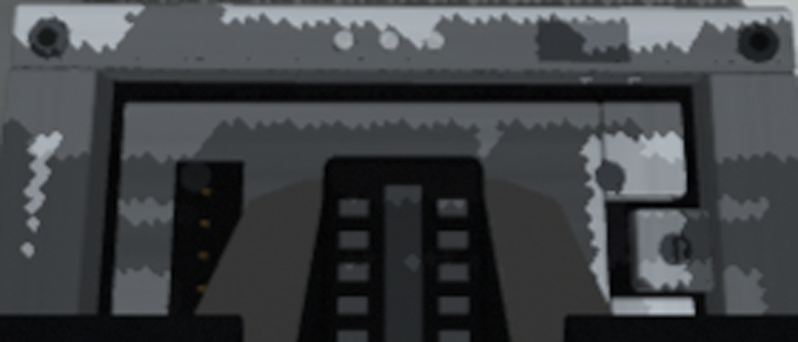

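```bash
python3 -m handwheel '[{"dp":[-1.2,-0.9,-2.6],"roll":0},{"dp":[-0.5,-0.4,-3.1],"roll":0},{"dp":[-1.2,-0.1,-2.6],"roll":0},{"dp":[-1.2,-1.7,-2.6],"roll":0},{"dp":[-1.2,-0.9,-2.6],"roll":0}]'; python3 st.py; python3 plane.py w10
python3 - <<'E'
from tgt import *
P=(cloud("w10")-t)@F
def fit(m):
    q=P[m]; q=q[np.isfinite(q).all(1)]; return len(q),np.median(q,0).round(2)
x,y,n=P[...,0],P[...,1],P[...,2]; v=np.isfinite(n)&(abs(n-12)<6)
print("rim L",fit(v&(y>64)&(y<74)&(x<-10)&(x>-45)),"rim R",fit(v&(y<-64)&(y>-76)&(x<-10)&(x>-45)),"low",fit(v&(x<-52)&(x>-60)&(abs(y)<60)),"plate",fit(v&(x>-38)&(x<-20)&(y>-52)&(y<30)))
E
```

```text
time: 11.25
eef_pos: [586.1, 108.1, 61.5]
tcp_rot: [-0.001, 0.948, 0.318, 0.007]
contact_force: [6.8, 3.7, 10.3]
finger_gap: 0.273
gripper_force: 26.7
adapter abc [-0.9 -0.5 -0.2] force rec [-1.4  1.1 12.7] moment [-0.07  1.02 -0.07] 11.25
1913 plate top: slope deg x,y [ 0.24 -0.  ] n at x=-42,0,42 [np.float64(11.0), np.float64(11.2), np.float64(11.4)]
row200 med [-52.7  -0.8  11.2]
rim L (1130, array([-27.11,  68.95,  11.07])) rim R (1412, array([-26.77, -69.98,  11.17])) low (2862, array([-55.94,   0.33,  11.29])) plate (2537, array([-32.4 , -29.87,  11.31]))
```

```bash
python3 -m handwheel '[{"dp":[1.2,0.9,2.6],"roll":0},{"dp":[2.4,1.8,5.2],"roll":0},{"dp":[2.4,1.8,5.2],"roll":0}]'; python3 st.py
python3 -m handwheel '[{"dp":[0,0,0],"roll":0},{"dp":[0,0,0],"roll":0},{"dp":[0,0,0],"roll":0},{"dp":[0,0,0],"roll":0}]' 0.45 25; python3 st.py
```

```text
time: 11.6
eef_pos: [583.9, 107.6, 63.1]
tcp_rot: [-0.0, 0.948, 0.318, 0.001]
contact_force: [4.9, 3.3, -1.1]
finger_gap: 0.278
gripper_force: 27.7
adapter abc [ 1.7 -1.3  0.2] force rec [-5.6  0.3  2. ] moment [0.08 0.83 0.07] 11.6
time: 12.0
eef_pos: [582.3, 109.0, 62.9]
tcp_rot: [-0.001, 0.948, 0.318, -0.0]
contact_force: [1.9, 4.9, -0.5]
finger_gap: 0.536
gripper_force: 2.1
adapter abc [ 2.1 -3.4 -0.2] force rec [-4.1 -2.8  1.8] moment [-0.27  0.65  0.19] 12.0
```

```bash
python3 -m handwheel '[{"dp":[0,0,0],"roll":0},{"dp":[2,1.5,2],"roll":0},{"dp":[4,3,4],"roll":0}]' 0.3; python3 st.py
python3 -m handwheel '[{"dp":[4,3,8],"roll":0},{"dp":[10,7.5,22],"roll":0},{"dp":[20,15,45],"roll":0},{"dp":[30,22,85],"roll":0},{"dp":[30,22,125],"roll":0}]'; python3 plane.py w11
python3 - <<'E'
from tgt import *
P=(cloud("w11")-t)@F
x,y,n=P[...,0],P[...,1],P[...,2]; v=np.isfinite(n)&(abs(n-12)<7)
def fit(m): q=P[m]; return len(q),np.median(q,0).round(2)
print("rim L",fit(v&(y>64)&(y<74)&(x<-10)&(x>-45)),"rim R",fit(v&(y<-64)&(y>-76)&(x<30)&(x>-45)),"low",fit(v&(x<-52)&(x>-60)&(abs(y)<60)),"plate low",fit(v&(x>-38)&(x<-30)&(y>-52)&(y<30)),"right",fit(v&(x>-38)&(x<30)&(y>-53)&(y<-46)),"up",fit(v&(x>30)&(x<38)&(y>-14)&(y<20)))
E
python3 -c "
import numpy as np,cv2
z=np.load('w11.npz')['p'][130:400,160:520]
cv2.imwrite('pics/w11c.png',cv2.resize(z,None,fx=2.2,fy=2.2,interpolation=cv2.INTER_CUBIC)[:,:,::-1])"
```

```text
time: 12.3
eef_pos: [585.8, 108.3, 66.6]
tcp_rot: [0.001, 0.948, 0.317, -0.002]
contact_force: [0.5, -0.2, -0.7]
finger_gap: 0.694
gripper_force: 0.0
adapter abc [ 1.9 -0.7  4.1] force rec [-0.6  0.5 -0.4] moment [ 0.01 -0.02 -0.05] 12.3
time: 12.8
eef_pos: [617.6, 132.6, 193.5]
tcp_rot: [-0.0, 0.948, 0.318, -0.0]
contact_force: [1.2, -0.4, -0.2]
finger_gap: 0.702
gripper_force: 0.0
496 plate top: slope deg x,y [ -0.77 -15.66] n at x=-42,0,42 [np.float64(22.7), np.float64(22.2), np.float64(21.6)]
row200 med [-52.1  -1.   10.8]
rim L (362, array([-28.21,  68.89,  11.18])) rim R (431, array([-27.8 , -70.16,  11.32])) low (1014, array([-55.96,  -0.07,  11.44])) plate low (460, array([-34.27, -24.71,  11.33])) right (545, array([ -2.44, -49.53,  11.31])) up (285, array([33.59,  1.95, 11.02]))
```

View pics/w11c.png

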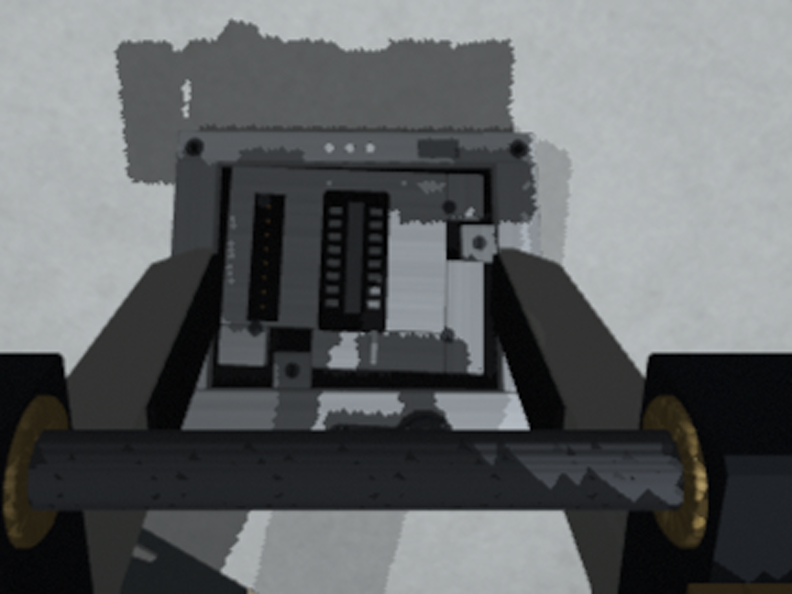

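```bash
python3 - <<'E'
from tgt import *
print(arm.get_state()["eef_pos"])
for q in ((94,-3.5,64),(82,-3.5,64),(71,-3.5,64),(62,-3.5,64),(56,4,64),(54,11,64)): print(q,(F@q+t).round(1))
print(arm.get_state()["joint_pos"].round(2))
E
```

```text
[621.56696481 133.46124586 201.61724702]
(94, -3.5, 64) [523.4  65.  157.4]
(82, -3.5, 64) [531.7  71.2 151.4]
(71, -3.5, 64) [539.3  76.9 145.9]
(62, -3.5, 64) [545.5  81.6 141.4]
(56, 4, 64) [554.2  78.7 138.4]
(54, 11, 64) [559.8  74.2 137.4]
[-0.1   0.61 -0.25  1.5   0.17  1.04 -1.31]
```

```bash
python3 -m handwheel '[{"dp":[-25,-18,6],"roll":0},{"dp":[-55,-40,6],"roll":0},{"dp":[-85,-60,6],"roll":0},{"dp":[-94,-67,6],"roll":0},{"dp":[-94,-67,6],"roll":0}]' 1 10
python3 -m handwheel '[{"dp":[0,0,0],"roll":0},{"dp":[0,0,0],"roll":0},{"dp":[0,0,0],"roll":0},{"dp":[0,0,0],"roll":0},{"dp":[0,0,0],"roll":0}]'
python3 -m handwheel '[{"dp":[0,0,0],"roll":0},{"dp":[0,0,-15],"roll":0},{"dp":[0,0,-30],"roll":0},{"dp":[0,0,-40.8],"roll":0},{"dp":[0,0,-40.8],"roll":0}]'
```

```text
time: 13.35
eef_pos: [522.5, 63.3, 198.8]
tcp_rot: [0.001, 0.949, 0.317, -0.0]
contact_force: [0.5, 0.5, -0.2]
finger_gap: 0.319
gripper_force: 0.0
time: 13.85
eef_pos: [523.5, 65.4, 198.0]
tcp_rot: [-0.0, 0.948, 0.318, -0.0]
contact_force: [-0.1, -0.3, 0.9]
finger_gap: 0.002
gripper_force: 0.0
time: 14.35
eef_pos: [522.2, 64.8, 156.0]
tcp_rot: [-0.0, 0.948, 0.318, -0.002]
contact_force: [0.3, -0.2, -0.6]
finger_gap: 0.002
gripper_force: 0.0
```

Now push the bar's right end down-slope.

```bash
python3 -m handwheel '[{"dp":[4,3,-3],"roll":0},{"dp":[8.3,6.2,-6],"roll":0},{"dp":[12,9,-8.7],"roll":0},{"dp":[15.9,11.9,-11.5],"roll":0}]'
python3 -m handwheel '[{"dp":[3,2.4,-2.2],"roll":0},{"dp":[6.2,4.7,-4.5],"roll":0},{"dp":[6.2,4.7,-4.5],"roll":0}]'
python3 -m handwheel '[{"dp":[3,-1,-1],"roll":0},{"dp":[6,-2,-2],"roll":0},{"dp":[8.7,-2.9,-3],"roll":0},{"dp":[12,-5.5,-3.5],"roll":0},{"dp":[14.3,-7.4,-4],"roll":0}]'; python3 st.py
```

```text
time: 14.75
eef_pos: [539.4, 77.2, 146.3]
tcp_rot: [0.0, 0.948, 0.318, -0.0]
contact_force: [-1.0, -0.5, 3.3]
finger_gap: 0.004
gripper_force: 1.6
time: 15.05
eef_pos: [545.2, 81.9, 140.9]
tcp_rot: [-0.0, 0.948, 0.318, -0.0]
contact_force: [-1.4, 0.1, 0.6]
finger_gap: 0.008
gripper_force: 0.7
time: 15.55
eef_pos: [557.4, 78.8, 136.4]
tcp_rot: [-0.004, 0.948, 0.319, -0.001]
contact_force: [-8.0, 8.1, 3.7]
finger_gap: 0.007
gripper_force: 5.9
adapter abc [71.7  5.8 44.4] force rec [  3.2 -11.3   2.5] moment [-2.11 -0.29  1.18] 15.55
```

```bash
python3 -m handwheel '[{"dp":[1.2,-1.6,0],"roll":0},{"dp":[2.4,-3.2,0],"roll":0},{"dp":[2.4,-3.2,0],"roll":0}]'; python3 st.py
python3 -m handwheel '[{"dp":[-5,6.5,0],"roll":0},{"dp":[-14,19,8],"roll":0},{"dp":[-16,22,40],"roll":0},{"dp":[-16,22,80],"roll":0},{"dp":[-20,22,110],"roll":0}]'
python3 -m handwheel '[{"dp":[-5,-5,10],"roll":0},{"dp":[-5,-5,10],"roll":0}]'
python3 - <<'E'
from tgt import *
for nm in ("wrist","scene","side"):
    grab(nm,"f_"+nm); P=(cloud("f_"+nm)-t)@F
    x,y,n=P[...,0],P[...,1],P[...,2]
    m=np.isfinite(n)&(np.hypot(x-68,y-28)<50)
    for lab,lo,hi in (("bar",60,86),("arm",16,34)):
        q=P[m&(n>lo)&(n<hi)&((x>30) if lab=="bar" else (x>20))]
        if len(q)>8: print(nm,lab,len(q),"min",q.min(0).round(0),"max",q.max(0).round(0),cv2.minAreaRect(q[:,:2].astype(np.float32)))
    v=np.isfinite(n)&(abs(n-12)<7)
    q=P[v&(x>-38)&(x<-30)&(y>-52)&(y<30)]; r=P[v&(x<-52)&(x>-60)&(abs(y)<60)]
    print(nm,"plate",np.median(q,0).round(1),"rim",np.median(r,0).round(1))
E
```

```text
time: 15.85
eef_pos: [557.3, 78.8, 136.5]
tcp_rot: [-0.006, 0.947, 0.32, -0.003]
contact_force: [-9.4, 10.5, 0.2]
finger_gap: 0.004
gripper_force: 7.0
adapter abc [71.8  5.8 44.5] force rec [  1.2 -14.   -0.4] moment [-2.53 -0.17  1.41] 15.85
time: 16.35
eef_pos: [543.8, 93.3, 250.6]
tcp_rot: [0.001, 0.948, 0.318, 0.003]
contact_force: [0.1, -0.2, 1.2]
finger_gap: 0.006
gripper_force: 0.0
time: 16.55
eef_pos: [537.8, 87.1, 259.3]
tcp_rot: [0.001, 0.948, 0.317, 0.002]
contact_force: [0.7, 0.2, -1.3]
finger_gap: 0.007
gripper_force: 0.0
wrist bar 973 min [43. 17. 60.] max [89. 36. 83.] ((66.21841430664062, 26.066253662109375), (18.64518928527832, 45.15206527709961), 82.21864318847656)
wrist arm 294 min [22.  8. 16.] max [77. 27. 34.] ((48.59864807128906, 21.544857025146484), (56.94209671020508, 17.26434898376465), 9.971794128417969)
wrist plate [-33.7 -24.4  11.6] rim [-55.8   0.1  11.6]
scene bar 109 min [43. 14. 60.] max [89. 32. 84.] ((65.95733642578125, 22.340293884277344), (45.61964797973633, 17.901472091674805), 10.372385025024414)
scene arm 65 min [28. 14. 16.] max [77. 29. 34.] ((52.487022399902344, 20.90756607055664), (48.86933135986328, 15.504156112670898), 2.0551583766937256)
scene plate [-34.6 -31.6  12.2] rim [-55.6 -20.2  11.9]
side bar 53 min [46. 20. 60.] max [92. 38. 86.] ((69.11896514892578, 29.53848648071289), (45.875736236572266, 15.94527816772461), 5.950080871582031)
side arm 60 min [ 24. -18.  16.] max [92. 73. 34.] ((57.03705596923828, 27.563093185424805), (91.11734008789062, 62.80704879760742), 85.50179290771484)
side plate [-35.4  14.8  14.8] rim [-57.6  32.1  15.1]
```

```bash
python3 - <<'E'
from tgt import *
for nm in ("wrist","scene","side"):
    P=(cloud("f_"+nm)-t)@F; x,y,n=P[...,0],P[...,1],P[...,2]
    m=np.isfinite(n)&(np.hypot(x-68,y-28)<40)
    for lab,mm in (("bartop",m&(n>78)&(n<88)),("armtop",m&(n>14.5)&(n<26)&(x<60)&(x>25)&(abs(y-26)<14))):
        q=P[mm][:,:2]
        if len(q)<10: continue
        vx,vy,a,b=cv2.fitLine(q.astype(np.float32),cv2.DIST_HUBER,0,.01,.01).ravel(); s=-np.sign(vx)
        print(nm,lab,len(q),"theta",np.degrees(np.arctan2(-s*vx,-s*vy)).round(1),a.round(1),b.round(1))
E
```

```text
wrist bartop 736 theta 88.0 66.7 26.3
wrist armtop 144 theta 93.8 41.3 21.8
scene bartop 35 theta 85.8 65.7 22.2
scene armtop 32 theta 94.8 45.8 20.5
side bartop 24 theta 90.9 71.6 31.0
side armtop 14 theta 82.8 41.2 29.3
```

```bash
python3 -c "
from station import arm
print(arm.hand_in())"
```

```text
the job is handed in; nothing more can be done
None
```

The adapter is in the recess with both notches over their keys, flush with the deck to within the camera's accuracy. After that I turned the clamp clockwise to its stop, measured at about 88° of the 88.8° stop. The job was handed in at about 17 s with the gripper clear of everything; I viewed 11 pictures, one over the limit of 10.

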